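# Knock the stuck brass insert out of its die holder

## Robot

A 6-joint arm with a two-finger parallel gripper is mounted at the origin on the work surface. World frame = base frame: x ahead of the robot, y to its left, z up, the work surface at z = 0. Lengths are in mm, angles in rad, forces in N, time in s.
With the tool pointing down it reaches from about 350 to 975 mm from the base axis. Payload 4.9 kg.
Tool frame: the origin (TCP) lies midway between the tips of the shut fingers; the grasp point (between the pads) lies 19 mm behind it; z points along the fingers, y is the line along which they close (so a half turn about z gives the same grasp; the last joint's range is limited). The gripper opens to 85 mm and grips with 20 to 120 N. Pads are 22 mm wide; open, the fingers measure 114 mm over their backs; the gripper's body (76 mm by 85 mm) begins 54 mm behind the grasp point. The pads swing forward as they close: fully open they stand 13 mm farther back than shut.
Start: joints at [-1.254, 0.053, 1.613, -0, 1.476, -0.119], TCP at [263.827, -566.566, 231.304] pointing down, gripper open.
Joint ranges: [-3.01, 3.01], [-1.01, 2.22], [0.06, 2.58], [-1.02, 4.17], [0.09, 2.62], [-3.14, 3.14]. Speed limits (rad/s): [2.57, 2.57, 3.14, 3.14, 3.14, 3.14].

## Interface

Orientations are given as a 3x3 rotation matrix whose columns are the frame's x, y, z axes.
In Python, from cell import * gives the robot as it stands.
- The arm moves only by the tool carry_out, never from a script. Its arguments are lists of equal length, an entry for each row: "linear": the shift along the tool's x, y, z in cm, a list of three; "delta_rot": the turn, a rotation vector about the tool's x, y, z in degrees, a list of three; "grip": the gripper's target within -1 to 1 (fully open at 1, half-way at 0, shut at -1). In form: {"linear": [[x, y, z], ...], "delta_rot": [[wx, wy, wz], ...], "grip": [grip, ...]}. A call has 1 to 10 rows; each row shifts and turns the commanded pose from where the row before left it, along the tool's axes as they then stand; what a row does not reach is not made up. A row lasts 1/12 s, in which the tool goes at most 41.7 mm and 7.16 degrees, less where a joint would pass 70% of its speed; a pose out of reach is approached as far as the arm can. A call with a gripper value outside its range is refused whole. The fingers move at their own pace and stop on an object; "grip_force" is the grip in N (left out, the last holds). Time passes only in rows, so rows that do not move let the fingers close. It gives the time, the measured TCP pose, the force, the opening and the grip force at its end, in the units of the state.
- sense(): the state, without advancing time (a new reading comes with each control period).
- snapshot(name): name is "scene" or "top"; returns the picture (420x560x3 uint8, red, green, blue); there is no depth.
- get_calibration(name): a dict with "K" (3x3 intrinsics, pixels), "eye" and "rotation" of the camera in the world. Camera axes: x right, y down, z forward; pixel columns grow to the right and rows downward; lengths in mm; the calibration is good to about 2 mm. A picture is of the moment at which its call begins. get_calibration takes no time and is no camera call.
- close_job(): hands the job in; it is judged then, once.
The state is a dict: "time": time; "q": joint angles; "dq": joint speeds; "joint_torque": joint torques, N m; "tool_pos": TCP position; "ee_rot": TCP orientation; "contact_force": force on the tool from outside, world axes, zero at the start; "wrist_torque": the same for the moment, N m; "width": finger opening in mm; "grasp_force": force on a finger pad.
Only numpy, scipy, OpenCV 4.12 (cv2) and the standard library are available. Lean on these libraries where they do the work, as an engineer would, in place of code of your own. Each camera call takes 0.05 s, during which the arm holds its last target. There are 200 camera calls.

## Task

Two die holders stand on the bench. Take the slim blue-sleeved drift from the green tool tray and, through the access hole on top of the holder with the brass insert, push that insert down and out so that it drops onto the catch floor underneath. Then stand the drift back upright in the green tray; the white insert in the other holder must stay in place.

Things in the scene. Friction and masses are not known exactly. Their poses are not given: they have to be found in the camera images.
- drift: Plain upright round bar, 30 mm in diameter, 130 mm long, 0.2 to 0.35 kg: aluminium with a BLUE sleeve (same diameter) and cap from 65 mm above its foot to its top. Origin: centre of its flat lower end, z up along the bar. It starts standing in the green tray beside two that will not do: a red-sleeved one (56 mm thick, 110 mm tall: wider than the hole) and a yellow-sleeved one (30 mm, only 60 mm tall).
- insert_brass: Brass disc, 60 mm across, 24 mm thick, 0.4 to 0.6 kg, stuck in a holder's pocket, top 102 mm above the bench, seen through the access hole straight above it. Origin: centre of its underside, z up. Spring detents hold it with 8 to 20 N; pressed until its top is 60 mm or less above the bench, it drops to the holder's black catch floor, 16 mm above the bench. It cannot come out upwards.
- insert_white: White plastic disc, same size and height, in the other holder; it must stay. Origin: centre of its underside. The two holders are alike and fixed: grey 120 x 120 mm blocks on four legs, turned by up to 17 degrees, top 114 mm above the bench, with a round 50 mm access hole through the 12 mm steel top plate, centred over the insert; below it the 62 mm pocket, open below at 54 mm.
- tool_tray: Shallow green tray fixed to the bench, 240 mm long (its x axis), 110 mm wide (its y axis), walls 4 mm thick and 16 mm high, inner floor 4 mm above the bench. Origin: centre of its underside. The three drifts stand on its long centre line at x = -75, 0 and +75 mm, in any order.
Things that resemble listed ones, but are neither listed nor needed, are in the scene too. Leave any brown look-alike of the drift alone. Of the things that look like the insert_brass, the larger one is meant.

How it is judged:
By the outcome, as a careful person would: the job done as asked, in the order asked, and still so for the second after the job is handed in, with the robot touching nothing.
It also fails if it takes over 51 s, if anything falls off the work surface, if the arm or the gripper's body presses on something with over 40 N, if the wrist force passes 120 N, or if a joint passes its speed limit or range.

## Working session

There is one attempt and no reset: what is moved stays moved. The work goes in short steps, Python scripts to look and compute and a tool call to move; the robot and the scene stay as the last step left them, time stands still between calls to the robot, and variables do not carry over. Pictures are saved under pics/ and viewed, at most 10 in all, crops included, and the job is handed in when it is done.

Besides the shell and the picture viewer there is one more tool, called by a JSON object that holds its "name" and its "arguments", one argument or row to a line. carry_out: Moves the arm, as the interface text tells. Its arguments: {"type":"object","properties":{"linear":{"type":"array"},"delta_rot":{"type":"array"},"grip":{"type":"array"},"grip_force":{"type":"number"}},"required":["linear","delta_rot","grip"]}

```bash
mkdir -p pics; python3 - <<'E'
from cell import *
import cv2
for n in("scene","top"):
    im=snapshot(n); cv2.imwrite(f"pics/{n}0.png",im[:,:,::-1]); c=get_calibration(n); print(n,c)
s=sense();print(s["time"],s["tool_pos"],s["ee_rot"],s["width"])
E
```

```text
scene {'K': array([[490.19206474,   0.        , 277.67549077],
       [  0.        , 490.19206474, 207.40440316],
       [  0.        ,   0.        ,   1.        ]]), 'eye': array([1167.6660083 , -628.00778514,  713.40590303]), 'rotation': array([[ 0.67156877,  0.4546936 , -0.58502061],
       [ 0.74093573, -0.40881023,  0.53281183],
       [ 0.00310373, -0.79128246, -0.61144292]])}
top {'K': array([[431.42969391,   0.        , 267.0219947 ],
       [  0.        , 431.42969391, 202.98035036],
       [  0.        ,   0.        ,   1.        ]]), 'eye': array([ 358.17081289,  -63.08219623, 1046.97968889]), 'rotation': array([[-0.0033711 , -0.9849553 ,  0.17277645],
       [-0.99998311,  0.00250224, -0.00524637],
       [ 0.00473511, -0.17279122, -0.98494709]])}
0.1 [ 263.64170505 -566.05304709  230.17647877] [[ 9.06547030e-01  4.22104429e-01 -5.77900382e-04]
 [ 4.22104769e-01 -9.06545359e-01  1.75382871e-03]
 [ 2.16405957e-04 -1.83386272e-03 -9.99998295e-01]] 85.98285586065327
```

View pics/scene0.png

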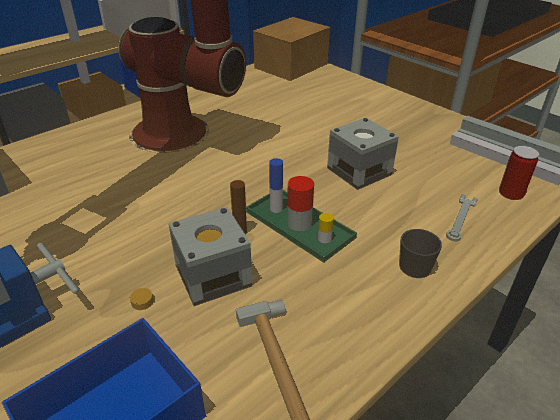

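View pics/top0.png

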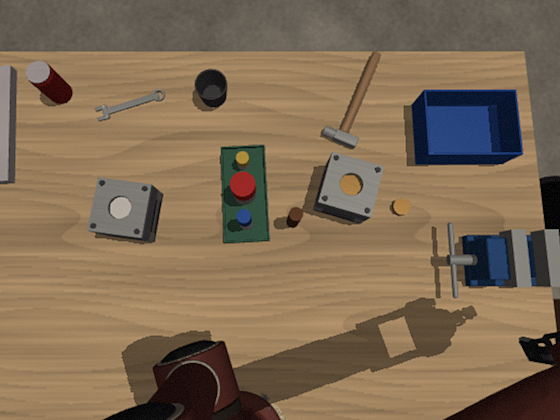

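The scene view shows the blue drift with its cap at (276,163). The brown look-alike is at (238,205), the red drift at (300,200) and the yellow one at (326,228). The brass insert is in its holder at (208,235), the small loose brass disc is at (142,298), and the white insert is at (364,134). In the top view, blue is at (244,215), brown (294,215), brass insert (350,184), small disc (400,207) and white (120,207).

Candidates for the drift are blue (244,215), brown (294,215), red and yellow; I choose blue. Candidates for the insert are the one in the holder (350,184) and the small disc (400,207); I choose the one in the holder.

```bash
cat > h.py <<'E'
from cell import *
import cv2, numpy as np
def ray(n,uv,z):
    c=get_calibration(n); d=c["rotation"]@np.linalg.inv(c["K"])@[uv[0],uv[1],1.]
    return (c["eye"]+d*(z-c["eye"][2])/d[2]).round(1)
def proj(n,p):
    c=get_calibration(n); v=c["K"]@c["rotation"].T@(np.array(p)-c["eye"]); return (v[:2]/v[2]).round(1)
def blob(im,lo,hi,box):
    hsv=cv2.cvtColor(im,cv2.COLOR_RGB2HSV); m=cv2.inRange(hsv,np.array(lo),np.array(hi))
    x0,y0,x1,y1=box; k=np.zeros_like(m); k[y0:y1,x0:x1]=m[y0:y1,x0:x1]
    cs=cv2.findContours(k,cv2.RETR_EXTERNAL,cv2.CHAIN_APPROX_NONE)[0]
    return max(cs,key=cv2.contourArea)
def cen(c):
    m=cv2.moments(c); return np.array([m["m10"]/m["m00"],m["m01"]/m["m00"]])
E
python3 - <<'E'
from h import *
t=cv2.imread("pics/top0.png")[:,:,::-1].copy(); s=cv2.imread("pics/scene0.png")[:,:,::-1].copy()
for n,im,bb,br,tr in(("top",t,(225,200,265,232),(330,165,372,203),(210,135,280,250)),("scene",s,(262,150,290,195),(190,222,225,246),(240,180,365,265))):
    b=blob(im,(105,120,50),(130,255,255),bb); r=blob(im,(12,110,110),(28,255,255),br); g=blob(im,(60,60,20),(95,255,160),tr)
    print(n,"blue",cen(b),cv2.boundingRect(b),"brass",cen(r),cv2.boundingRect(r),cv2.contourArea(r),ray(n,cen(r),108), "tray",cv2.minAreaRect(g))
    R=cv2.minAreaRect(g)
    if n=="top":
        print([ray(n,p,14) for p in cv2.boxPoints(R)])
# top-plate bolts in top view
big=np.hstack([cv2.resize(t[140:240,215:315],None,fx=4,fy=4,interpolation=2),cv2.resize(t[140:240,300:400],None,fx=4,fy=4,interpolation=2)])
cv2.imwrite("pics/c1.png",big[:,:,::-1])
E
```

```text
top blue [243.50578339 216.38170347] (236, 209, 15, 17) brass [349.90179574 184.49494949] (340, 175, 21, 20) 297.0 [ 564.2 -252.9  108. ] tray ((243.83062744140625, 193.61724853515625), (95.61715698242188, 44.77247619628906), 86.90594482421875)
[array([680.8,  50.6,  14. ]), array([686.8, -60.6,  14. ]), array([449. , -72.5,  14. ]), array([443.5,  34.5,  14. ])]
scene blue [276.0082846  173.52192982] (270, 158, 13, 32) brass [208.47963425 235.46300914] (197, 229, 25, 13) 200.5 [ 565.4 -255.1  108. ] tray ((299.3539123535156, 222.14279174804688), (108.37748718261719, 37.40407943725586), 28.1416015625)
```

View pics/c1.png

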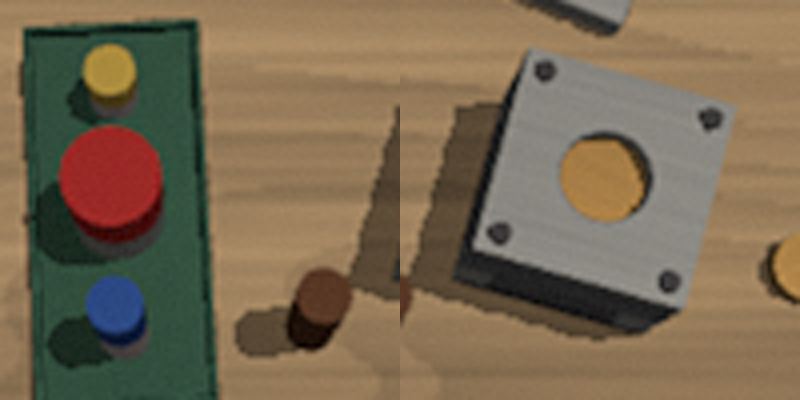

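The crop confirms the choice. The blue cap centre is at crop (115,305), brown is separate at (325,297), and the brass hole is concentric with its plate: the bolt mean is crop (605,176).

```bash
python3 - <<'E'
from h import *
print("blue top",ray("top",(243.4,215.9),134),"scene",ray("scene",(276.3,162.5),134))
print("brown",[ray("top",(295.5,213.6),z) for z in(110,130,150)],[ray("scene",(238,185),z) for z in(110,130,150)])
print("hole",ray("top",(351.0,183.5),114), "red",ray("top",(242.2,184.4),114),"yellow",ray("top",(242.1,157.1),64))
b=[ray("top",((x-400+.5)/4-.5+300,(y+.5)/4-.5+140),114)[:2] for x,y in((545,70),(710,118),(498,233),(669,281))]
print(b,np.mean(b,0))
E
```

```text
blue top [490.4 -17.4 134. ] scene [491.9 -17.2 134. ]
brown [array([ 498.7, -130.5,  110. ]), array([ 495.7, -129.1,  130. ]), array([ 492.7, -127.7,  150. ])] [array([ 475.5, -112.7,  110. ]), array([ 498.5, -129.8,  130. ]), array([ 521.4, -146.8,  150. ])]
hole [ 565.2 -254.2  114. ] red [563.7 -13.3 114. ] yellow [640.5 -10.   64. ]
[array([ 625.7, -222.6]), array([ 597.8, -313.7]), array([ 532.9, -193.8]), array([ 505.9, -286.9])] [ 565.575 -254.25 ]
```

{"name": "carry_out", "arguments": {
  "linear": [
    [0,0,0],
    [0,0,0],
    [0,0,0],
    [0,0,0],
    [1.25,-3.05,0],
    [1.25,-3.05,0],
    [1.25,-3.05,0],
    [1.25,-3.05,0],
    [1.25,-3.05,0],
    [1.25,-3.05,0]
  ],
  "delta_rot": [
    [0,0,6.24],
    [0,0,6.24],
    [0,0,6.24],
    [0,0,6.24],
    [0,0,0],
    [0,0,0],
    [0,0,0],
    [0,0,0],
    [0,0,0],
    [0,0,0]
  ],
  "grip": [1,1,1,1,1,1,1,1,1,1],
  "grip_force": 80
}}

```text
time: 0.93
tool_pos: [338.9, -381.8, 230.7]
ee_rot: [[1.0, -0.0, -0.0], [-0.0, -1.0, 0.001], [-0.0, -0.001, -1.0]]
contact_force: [0.5, -0.1, 0.7]
width: 85.4
grasp_force: 0.0
```

{"name": "carry_out", "arguments": {
  "linear": [
    [1.25,-3.05,0],
    [1.25,-3.05,0],
    [1.25,-3.05,0],
    [1.25,-3.05,0],
    [1.25,-3.05,0],
    [1.25,-3.05,0],
    [1.25,-3.05,0],
    [1.25,-3.05,0],
    [0.6,-1.5,0],
    [0,0,0]
  ],
  "delta_rot": [
    [0,0,0],
    [0,0,0],
    [0,0,0],
    [0,0,0],
    [0,0,0],
    [0,0,0],
    [0,0,0],
    [0,0,0],
    [0,0,0],
    [0,0,0]
  ],
  "grip": [1,1,1,1,1,1,1,1,1,1]
}}

```text
time: 1.77
tool_pos: [445.2, -121.8, 230.8]
ee_rot: [[1.0, 0.005, -0.0], [0.005, -1.0, 0.001], [-0.0, -0.001, -1.0]]
contact_force: [0.1, 0.3, 0.3]
width: 85.1
grasp_force: 0.0
```

{"name": "carry_out", "arguments": {
  "linear": [
    [1.15,-2.6,0],
    [1.15,-2.6,0],
    [1.15,-2.6,0],
    [1.15,-2.6,0],
    [0,0,2],
    [0,0,2],
    [0,0,0],
    [0,0,0]
  ],
  "delta_rot": [
    [0,0,0],
    [0,0,0],
    [0,0,0],
    [0,0,0],
    [0,0,0],
    [0,0,0],
    [0,0,0],
    [0,0,0]
  ],
  "grip": [1,1,1,1,1,1,1,1]
}}

```text
time: 2.43
tool_pos: [489.6, -21.0, 189.8]
ee_rot: [[1.0, -0.001, -0.004], [-0.001, -1.0, 0.0], [-0.004, -0.0, -1.0]]
contact_force: [-0.9, -0.1, 0.5]
width: 85.3
grasp_force: 0.0
```

{"name": "carry_out", "arguments": {
  "linear": [
    [0.15,-0.4,0.6],
    [0,0,2.5],
    [0,0,2.5],
    [0,0,2.5],
    [0,0,1.5],
    [0,0,1],
    [0,0,0],
    [0,0,0]
  ],
  "delta_rot": [
    [0,0,0],
    [0,0,0],
    [0,0,0],
    [0,0,0],
    [0,0,0],
    [0,0,0],
    [0,0,0],
    [0,0,0]
  ],
  "grip": [1,1,1,1,1,1,1,1]
}}

```text
time: 3.1
tool_pos: [492.8, -16.9, 86.1]
ee_rot: [[1.0, -0.0, 0.001], [-0.0, -1.0, -0.0], [0.001, 0.0, -1.0]]
contact_force: [0.2, 0.9, 0.7]
width: 85.5
grasp_force: 0.0
```

```bash
python3 - <<'E'
from h import *
a=snapshot("scene");b=snapshot("top")
o=np.hstack([cv2.resize(a[110:260,190:340],(400,400),interpolation=2),cv2.resize(b[140:240,200:300],(400,400),interpolation=2)])
cv2.imwrite("pics/g1.png",o[:,:,::-1])
E
```

```text
(no output)
```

View pics/g1.png

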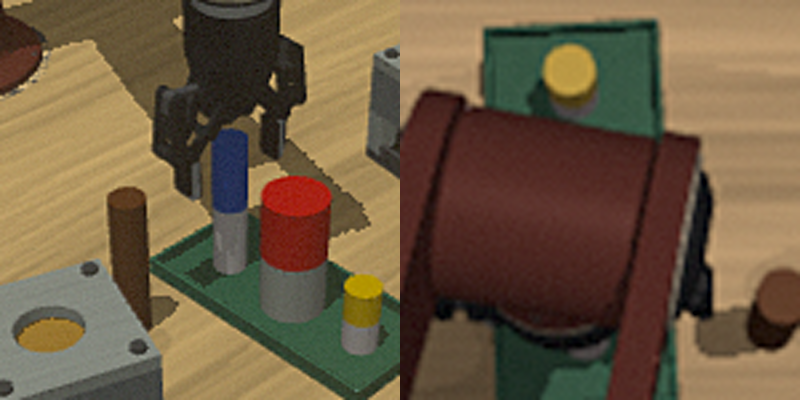

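The drift stands between the open fingers (crop (230,170)), clear of the red and brown ones. Next I close the gripper.

{"name": "carry_out", "arguments": {
  "linear": [
    [0,0,0],
    [0,0,0],
    [0,0,0],
    [0,0,0],
    [0,0,0],
    [0,0,0],
    [0,0,0],
    [0,0,0]
  ],
  "delta_rot": [
    [0,0,0],
    [0,0,0],
    [0,0,0],
    [0,0,0],
    [0,0,0],
    [0,0,0],
    [0,0,0],
    [0,0,0]
  ],
  "grip": [-0.2,-0.5,-1,-1,-1,-1,-1,-1],
  "grip_force": 80
}}

```text
time: 3.87
tool_pos: [492.7, -16.7, 85.9]
ee_rot: [[1.0, 0.0, 0.001], [0.0, -1.0, -0.0], [0.001, 0.0, -1.0]]
contact_force: [0.6, 0.0, 3.2]
width: 28.1
grasp_force: 78.8
```

{"name": "carry_out", "arguments": {
  "linear": [
    [0,0,-1],
    [0,0,-2.5],
    [0,0,-2.5],
    [0,0,-2.5],
    [0,0,-2.5],
    [0,0,-2.5],
    [0,0,-2],
    [0,0,0],
    [0,0,0]
  ],
  "delta_rot": [
    [0,0,0],
    [0,0,0],
    [0,0,0],
    [0,0,0],
    [0,0,0],
    [0,0,0],
    [0,0,0],
    [0,0,0],
    [0,0,0]
  ],
  "grip": [-1,-1,-1,-1,-1,-1,-1,-1,-1]
}}

```text
time: 4.62
tool_pos: [492.4, -16.5, 240.8]
ee_rot: [[1.0, 0.0, 0.001], [0.0, -1.0, -0.0], [0.001, 0.0, -1.0]]
contact_force: [1.0, -1.2, -3.3]
width: 28.5
grasp_force: 79.1
```

{"name": "carry_out", "arguments": {
  "linear": [
    [0.4,1.4,0],
    [0.8,2.6,0],
    [0.9,3,0],
    [0.9,3,0],
    [0.9,3,0],
    [0.9,3,0],
    [0.9,3,0],
    [0.8,2.6,0],
    [0.5,1.4,0],
    [0.2,0.7,0]
  ],
  "delta_rot": [
    [0,0,0],
    [0,0,0],
    [0,0,0],
    [0,0,0],
    [0,0,0],
    [0,0,0],
    [0,0,0],
    [0,0,0],
    [0,0,0],
    [0,0,0]
  ],
  "grip": [-1,-1,-1,-1,-1,-1,-1,-1,-1,-1]
}}

```text
time: 5.45
tool_pos: [563.4, -254.6, 237.1]
ee_rot: [[1.0, -0.002, -0.004], [-0.002, -1.0, 0.003], [-0.004, -0.003, -1.0]]
contact_force: [0.1, 0.5, -3.1]
width: 28.5
grasp_force: 79.3
```

{"name": "carry_out", "arguments": {
  "linear": [
    [0,0,0],
    [0,0,0],
    [0,0,0]
  ],
  "delta_rot": [
    [0,0,0],
    [0,0,0],
    [0,0,0]
  ],
  "grip": [-1,-1,-1]
}}

```text
time: 5.7
tool_pos: [564.0, -252.0, 239.8]
ee_rot: [[1.0, 0.001, -0.001], [0.001, -1.0, 0.001], [-0.001, -0.001, -1.0]]
contact_force: [0.1, -0.2, -3.0]
width: 28.4
grasp_force: 79.3
```

```bash
python3 - <<'E'
from h import *
a=snapshot("scene");b=snapshot("top");s=sense();print(s["tool_pos"],s["contact_force"])
cv2.imwrite("pics/h_s.png",a[:,:,::-1]);cv2.imwrite("pics/h_t.png",b[:,:,::-1])
p=s["tool_pos"]; print("expected foot px",proj("scene",p-[0,0,82]),proj("top",p-[0,0,82]))
o=np.hstack([cv2.resize(a[130:280,130:280],(400,400),interpolation=2),cv2.resize(b[130:230,300:400],(400,400),interpolation=2)])
cv2.imwrite("pics/h1.png",o[:,:,::-1])
E
```

```text
[ 564.16021499 -252.16587268  240.34099816] [ 0.33428107  0.02124103 -3.05165585]
expected foot px [207.1 213.5] [354.2 179.4]
```

View pics/h1.png

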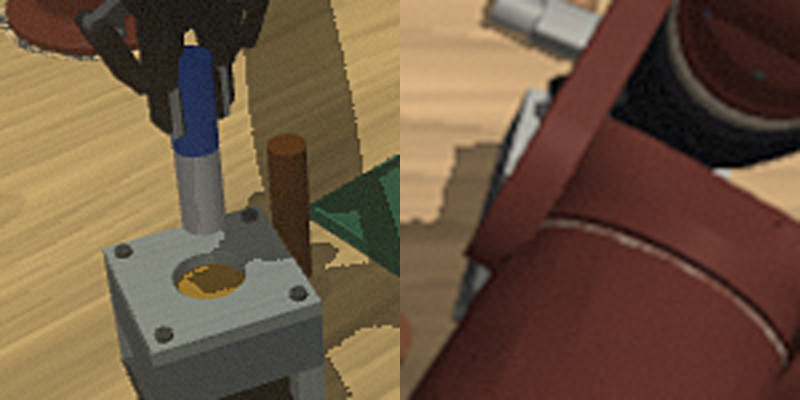

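{"name": "carry_out", "arguments": {
  "linear": [
    [0.1,0.2,1],
    [0,0,2],
    [0,0,1.2],
    [0,0,0],
    [0,0,0],
    [0,0,0.5],
    [0,0,0.5],
    [0,0,0]
  ],
  "delta_rot": [
    [0,0,0],
    [0,0,0],
    [0,0,0],
    [0,0,0],
    [0,0,0],
    [0,0,0],
    [0,0,0],
    [0,0,0]
  ],
  "grip": [-1,-1,-1,-1,-1,-1,-1,-1],
  "grip_force": 100
}}

```text
time: 6.47
tool_pos: [565.1, -255.4, 187.7]
ee_rot: [[1.0, 0.0, -0.001], [0.0, -1.0, 0.0], [-0.001, -0.0, -1.0]]
contact_force: [0.2, 0.5, -3.3]
width: 27.5
grasp_force: 98.7
```

{"name": "carry_out", "arguments": {
  "linear": [
    [0,0,0.4],
    [0,0,0.4],
    [0,0,0.4],
    [0,0,0.4],
    [0,0,0]
  ],
  "delta_rot": [
    [0,0,0],
    [0,0,0],
    [0,0,0],
    [0,0,0],
    [0,0,0]
  ],
  "grip": [-1,-1,-1,-1,-1]
}}

```text
time: 6.88
tool_pos: [565.9, -256.0, 173.2]
ee_rot: [[1.0, 0.0, 0.002], [0.0, -1.0, -0.001], [0.002, 0.001, -1.0]]
contact_force: [0.6, -1.1, -0.6]
width: 28.3
grasp_force: 98.6
```

```bash
python3 - <<'E'
from h import *
a=snapshot("scene");s=sense();p=s["tool_pos"];print(p,s["contact_force"])
print("expected cap/foot px",proj("scene",p+[0,0,48]),proj("scene",[p[0],p[1],114]), "blue/alu boundary",proj("scene",p-[0,0,17]))
cv2.imwrite("pics/i1.png",cv2.resize(a[130:310,130:310],(600,600),interpolation=2)[:,:,::-1])
E
```

```text
[ 565.84492091 -255.93017171  172.91534766] [ 0.58692741 -0.74146332  0.25326929]
expected cap/foot px [202.8 186.6] [208.  233.4] blue/alu boundary [206.1 215.9]
```

View pics/i1.png

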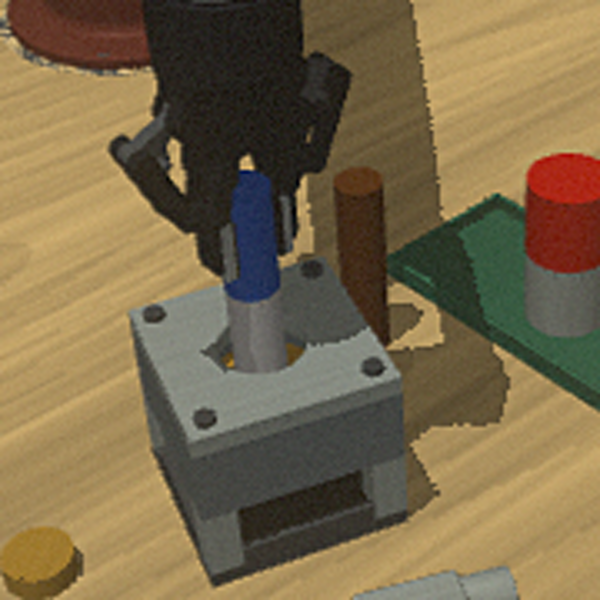

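The drift is inside the hole (crop (258,360)), with brass visible beside it. I keep pressing and watch the force.

{"name": "carry_out", "arguments": {
  "linear": [
    [0,-0.05,0.4],
    [0,0,0.4],
    [0,0,0.4]
  ],
  "delta_rot": [
    [0,0,0],
    [0,0,0],
    [0,0,0]
  ],
  "grip": [-1,-1,-1]
}}

```text
time: 7.18
tool_pos: [566.1, -255.8, 162.3]
ee_rot: [[1.0, 0.0, 0.002], [0.0, -1.0, -0.002], [0.002, 0.002, -1.0]]
contact_force: [-0.5, -0.2, 5.1]
width: 27.9
grasp_force: 98.5
```

{"name": "carry_out", "arguments": {
  "linear": [
    [0,0,0.4],
    [0,0,0.4],
    [0,0,0.4]
  ],
  "delta_rot": [
    [0,0,0],
    [0,0,0],
    [0,0,0]
  ],
  "grip": [-1,-1,-1]
}}

```text
time: 7.43
tool_pos: [565.3, -255.0, 148.0]
ee_rot: [[1.0, 0.0, 0.0], [0.0, -1.0, 0.0], [0.0, -0.0, -1.0]]
contact_force: [-0.5, 0.7, -2.9]
width: 28.3
grasp_force: 98.6
```

{"name": "carry_out", "arguments": {
  "linear": [
    [0,0,0.4],
    [0,0,0.4],
    [0,0,0.4],
    [0,0,0.2],
    [0,0,0],
    [0,0,0]
  ],
  "delta_rot": [
    [0,0,0],
    [0,0,0],
    [0,0,0],
    [0,0,0],
    [0,0,0],
    [0,0,0]
  ],
  "grip": [-1,-1,-1,-1,-1,-1]
}}

```text
time: 7.93
tool_pos: [565.1, -254.9, 133.9]
ee_rot: [[1.0, 0.0, -0.0], [0.0, -1.0, 0.0], [-0.0, -0.0, -1.0]]
contact_force: [0.0, -0.7, -2.3]
width: 28.2
grasp_force: 98.6
```

```bash
python3 - <<'E'
from h import *
a=snapshot("scene");s=sense();p=s["tool_pos"];print(p,s["contact_force"])
print("boundary px if h=82",proj("scene",p-[0,0,17]))
cv2.imwrite("pics/j1.png",cv2.resize(a[130:310,130:310],(600,600),interpolation=2)[:,:,::-1])
E
```

```text
[ 565.34409453 -255.00476766  134.31227725] [ 1.09838375 -0.57357971 -2.02023008]
boundary px if h=82 [208.1 231.7]
```

View pics/j1.png

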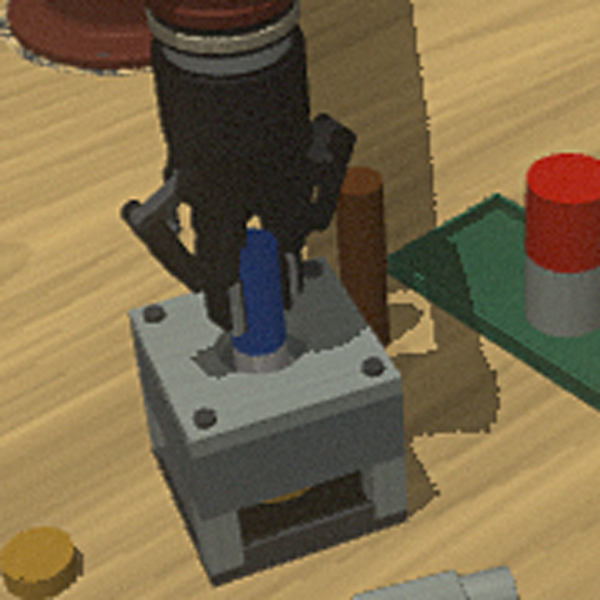

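Brass now shows in the window under the pocket at crop (285,495), and the force is back to the carrying weight. Before I lift out I check the insert's height.

```bash
python3 - <<'E'
from h import *
print("fallen: top centre, front top, front bottom",[proj("scene",q) for q in((565,-254,40),(590.5,-270,40),(590.5,-270,16))])
print("hung at foot 52: front top/bottom",[proj("scene",q) for q in((590.5,-270,52),(590.5,-270,28))])
im=cv2.imread("pics/j1.png")[:,:,::-1].copy()
r=blob(im,(10,90,60),(30,255,255),(240,470,370,540)); x,y,w,h=cv2.boundingRect(r); print(x/3.333+130,y/3.333+130,(x+w)/3.333+130,(y+h)/3.333+130)
E
```

```text
fallen: top centre, front top, front bottom [array([211.7, 261.3]), array([212.8, 272.1]), array([213.8, 280.8])]
hung at foot 52: front top/bottom [array([212.3, 267.6]), array([213.3, 276.5])]
209.20792079207922 276.11461146114607 223.3093309330933 281.2151215121512
```

The brass's lower edge is at row 281, which matches the catch floor (280.8). I lift out and return the drift to the tray.

{"name": "carry_out", "arguments": {
  "linear": [
    [0,0,-1],
    [0,0,-2],
    [0,0,-2.5],
    [0,0,-2.5],
    [0,0,-2],
    [0,0,-0.7],
    [0,0,0],
    [0,0,0]
  ],
  "delta_rot": [
    [0,0,0],
    [0,0,0],
    [0,0,0],
    [0,0,0],
    [0,0,0],
    [0,0,0],
    [0,0,0],
    [0,0,0]
  ],
  "grip": [-1,-1,-1,-1,-1,-1,-1,-1]
}}

```text
time: 8.65
tool_pos: [565.2, -255.0, 241.4]
ee_rot: [[1.0, 0.0, 0.0], [0.0, -1.0, -0.0], [0.0, 0.0, -1.0]]
contact_force: [-0.1, 0.2, -2.6]
width: 28.3
grasp_force: 98.7
```

{"name": "carry_out", "arguments": {
  "linear": [
    [-0.4,-1.4,0],
    [-0.8,-2.6,0],
    [-0.9,-3,0],
    [-0.9,-3,0],
    [-0.9,-3,0],
    [-0.9,-3,0],
    [-0.9,-3,0],
    [-0.8,-2.6,0],
    [-0.5,-1.4,0],
    [-0.2,-0.7,0]
  ],
  "delta_rot": [
    [0,0,0],
    [0,0,0],
    [0,0,0],
    [0,0,0],
    [0,0,0],
    [0,0,0],
    [0,0,0],
    [0,0,0],
    [0,0,0],
    [0,0,0]
  ],
  "grip": [-1,-1,-1,-1,-1,-1,-1,-1,-1,-1]
}}

```text
time: 9.48
tool_pos: [491.2, -15.4, 239.1]
ee_rot: [[1.0, 0.003, -0.004], [0.003, -1.0, 0.001], [-0.004, -0.001, -1.0]]
contact_force: [-0.3, -0.2, -2.8]
width: 28.0
grasp_force: 99.1
```

{"name": "carry_out", "arguments": {
  "linear": [
    [0,0,0],
    [0,0,0],
    [0,0,0]
  ],
  "delta_rot": [
    [0,0,0],
    [0,0,0],
    [0,0,0]
  ],
  "grip": [-1,-1,-1]
}}

```text
time: 9.73
tool_pos: [493.2, -18.7, 240.7]
ee_rot: [[1.0, -0.001, -0.001], [-0.001, -1.0, -0.0], [-0.001, 0.0, -1.0]]
contact_force: [0.0, -0.8, -3.2]
width: 28.1
grasp_force: 99.1
```

```bash
python3 - <<'E'
from h import *
a=snapshot("scene");s=sense();p=s["tool_pos"];print(s["time"],p,s["ee_rot"].round(3),s["contact_force"])
print("exp foot, boundary, cap",[proj("scene",p+[0,0,d]) for d in(-82,-17,48)])
im=a
r=blob(im,(105,120,50),(130,255,255),(240,60,310,200)); print(cv2.boundingRect(r))
o=np.hstack([cv2.resize(a[50:250,200:350],(450,600),interpolation=2),cv2.resize(a[200:310,160:260],(350,385),interpolation=2)[:385].copy() if 0 else cv2.copyMakeBorder(cv2.resize(a[200:310,160:260],(350,385),interpolation=2),0,215,0,0,0)])
cv2.imwrite("pics/k1.png",o[:,:,::-1])
E
```

```text
9.7833 [493.32252259 -18.84039891 240.86354387] [[ 1.    -0.001 -0.001]
 [-0.001 -1.    -0.   ]
 [-0.001  0.    -1.   ]] [ 0.62810148 -0.06526033 -1.59684115]
exp foot, boundary, cap [array([276.2, 153.3]), array([276.2, 126.4]), array([276.3,  97.4])]
(269, 94, 14, 35)
```

View pics/k1.png

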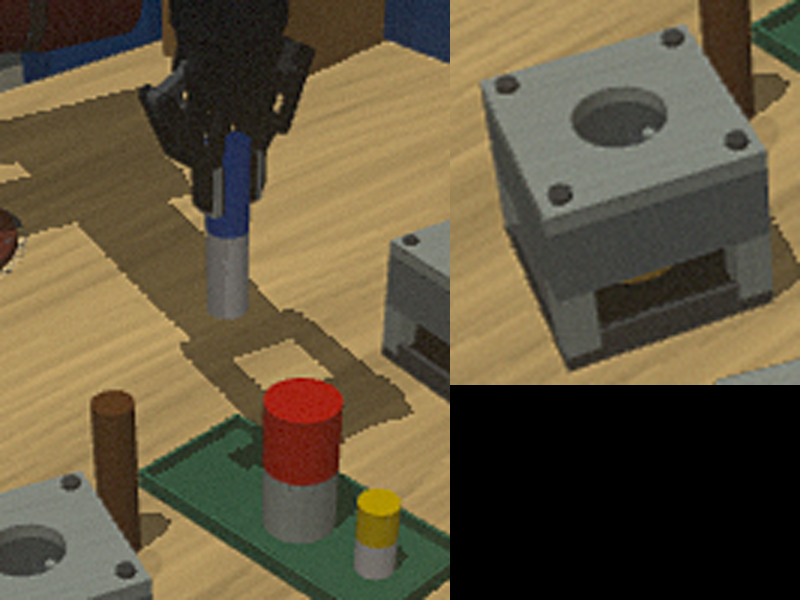

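The holder's hole is empty and the insert is down at (640,272). The drift leans slightly in the grip, with the cap at (237,135) and the foot at (226,308). I measure the lean (only rotation about the pad axis is possible) and correct it before placing.

```bash
python3 - <<'E'
from h import *
a=snapshot("scene");s=sense();p=s["tool_pos"]
hsv=cv2.cvtColor(a,cv2.COLOR_RGB2HSV)
pts=[]
for v in range(118,151,2):
    row=hsv[v,255:300].astype(int)
    m=((row[:,0]>100)&(row[:,0]<135)&(row[:,1]>100)) if v<126 else (row[:,1]<50)&(row[:,2]>60)
    u=np.where(m)[0]+255
    if len(u): pts.append((v,u.min(),u.max()))
print(pts)
q=np.array([(r[0],(r[1]+r[2])/2) for r in pts if r[0]>=130 and 12<=r[2]-r[1]<=17]); k=np.polyfit(q[:,0],q[:,1],1)
print("slope",k, "u at foot", np.polyval(k,152))
for t in(0,2,4,6,8):
    d=np.array([np.sin(np.radians(t)),0,np.cos(np.radians(t))]); g=p+[0,0,19]
    A=proj("scene",g-101*d);B=proj("scene",g-36*d);print(t,A,B,(B-A)[0]/(B-A)[1])
E
```

```text
[(118, np.int64(275), np.int64(282)), (120, np.int64(275), np.int64(282)), (122, np.int64(269), np.int64(282)), (124, np.int64(269), np.int64(282)), (128, np.int64(269), np.int64(282)), (130, np.int64(269), np.int64(282)), (132, np.int64(269), np.int64(282)), (134, np.int64(269), np.int64(281)), (136, np.int64(269), np.int64(282)), (138, np.int64(269), np.int64(282)), (140, np.int64(269), np.int64(281)), (142, np.int64(269), np.int64(281)), (144, np.int64(269), np.int64(282)), (146, np.int64(269), np.int64(282)), (148, np.int64(269), np.int64(282)), (150, np.int64(269), np.int64(282))]
slope [4.54545455e-03 2.74727273e+02] u at foot 275.41818181818167
0 [276.2 153.2] [276.2 126.3] -0.0
2 [275.1 152.6] [275.8 126.1] -0.026415094339622212
4 [274.  151.9] [275.4 125.9] -0.053846153846152975
6 [272.9 151.1] [275.  125.6] -0.08235294117647148
8 [271.9 150.3] [274.6 125.3] -0.10800000000000176
```

The bar's edges are vertical, so there is no lean; a finger only hid part of the sleeve. I lower it.

{"name": "carry_out", "arguments": {
  "linear": [
    [0,-0.2,2],
    [0,0,2.5],
    [0,0,2.5],
    [0,0,2.5],
    [0,0,2],
    [0,0,1.5],
    [0,0,1],
    [0,0,0],
    [0,0,0]
  ],
  "delta_rot": [
    [0,0,0],
    [0,0,0],
    [0,0,0],
    [0,0,0],
    [0,0,0],
    [0,0,0],
    [0,0,0],
    [0,0,0],
    [0,0,0]
  ],
  "grip": [-1,-1,-1,-1,-1,-1,-1,-1,-1]
}}

```text
time: 10.58
tool_pos: [493.3, -16.5, 101.3]
ee_rot: [[1.0, -0.001, -0.001], [-0.001, -1.0, 0.0], [-0.001, -0.0, -1.0]]
contact_force: [0.8, 0.3, -1.9]
width: 28.1
grasp_force: 99.1
```

{"name": "carry_out", "arguments": {
  "linear": [
    [0,0,0.3],
    [0,0,0.2],
    [0,0,0.1],
    [0,0,0],
    [0,0,0]
  ],
  "delta_rot": [
    [0,0,0],
    [0,0,0],
    [0,0,0],
    [0,0,0],
    [0,0,0]
  ],
  "grip": [-1,-1,-1,-1,-1]
}}

```text
time: 11.0
tool_pos: [493.5, -16.0, 95.7]
ee_rot: [[1.0, 0.0, 0.001], [0.0, -1.0, -0.0], [0.001, 0.0, -1.0]]
contact_force: [0.7, -0.3, -3.1]
width: 28.2
grasp_force: 99.1
```

{"name": "carry_out", "arguments": {
  "linear": [
    [0,0,0.3],
    [0,0,0.2],
    [0,0,0.1],
    [0,0,0],
    [0,0,0]
  ],
  "delta_rot": [
    [0,0,0],
    [0,0,0],
    [0,0,0],
    [0,0,0],
    [0,0,0]
  ],
  "grip": [-1,-1,-1,-1,-1]
}}

```text
time: 11.42
tool_pos: [493.1, -16.0, 89.1]
ee_rot: [[1.0, 0.0, -0.0], [0.0, -1.0, 0.0], [-0.0, -0.0, -1.0]]
contact_force: [-0.5, 0.2, -3.0]
width: 27.8
grasp_force: 99.1
```

{"name": "carry_out", "arguments": {
  "linear": [
    [0,0,0.1],
    [0,0,0.1],
    [0,0,0],
    [0,0,0]
  ],
  "delta_rot": [
    [0,0,0],
    [0,0,0],
    [0,0,0],
    [0,0,0]
  ],
  "grip": [-1,-1,-1,-1]
}}

```text
time: 11.75
tool_pos: [493.2, -16.0, 87.2]
ee_rot: [[1.0, 0.0, -0.0], [0.0, -1.0, 0.0], [-0.0, -0.0, -1.0]]
contact_force: [1.0, 0.0, -3.1]
width: 28.4
grasp_force: 99.1
```

{"name": "carry_out", "arguments": {
  "linear": [
    [0,0,0.1],
    [0,0,0],
    [0,0,0]
  ],
  "delta_rot": [
    [0,0,0],
    [0,0,0],
    [0,0,0]
  ],
  "grip": [-1,-1,-1]
}}

```text
time: 12.0
tool_pos: [493.2, -16.0, 86.2]
ee_rot: [[1.0, 0.0, -0.0], [0.0, -1.0, 0.0], [-0.0, -0.0, -1.0]]
contact_force: [0.5, -0.3, -2.8]
width: 28.1
grasp_force: 99.1
```

{"name": "carry_out", "arguments": {
  "linear": [
    [0,0,0.05],
    [0,0,0.05],
    [0,0,0],
    [0,0,0]
  ],
  "delta_rot": [
    [0,0,0],
    [0,0,0],
    [0,0,0],
    [0,0,0]
  ],
  "grip": [-1,-1,-1,-1]
}}

```text
time: 12.33
tool_pos: [493.5, -16.1, 85.9]
ee_rot: [[1.0, 0.0, 0.0], [0.0, -1.0, -0.0], [0.0, 0.0, -1.0]]
contact_force: [-1.3, 0.7, 2.5]
width: 28.5
grasp_force: 99.0
```

The foot is on the tray floor. I release gently.

{"name": "carry_out", "arguments": {
  "linear": [
    [0,0,0],
    [0,0,0],
    [0,0,0],
    [0,0,0],
    [0,0,0],
    [0,0,0],
    [0,0,0],
    [0,0,0],
    [0,0,0],
    [0,0,0]
  ],
  "delta_rot": [
    [0,0,0],
    [0,0,0],
    [0,0,0],
    [0,0,0],
    [0,0,0],
    [0,0,0],
    [0,0,0],
    [0,0,0],
    [0,0,0],
    [0,0,0]
  ],
  "grip": [-1,-1,-0.4,-0.3,-0.2,0,0.3,0.6,1,1],
  "grip_force": 20
}}

```text
time: 13.17
tool_pos: [493.2, -16.0, 85.1]
ee_rot: [[1.0, 0.0, -0.0], [0.0, -1.0, 0.0], [-0.0, -0.0, -1.0]]
contact_force: [0.8, -0.5, -0.2]
width: 85.1
grasp_force: 0.0
```

{"name": "carry_out", "arguments": {
  "linear": [
    [0,0,0],
    [0,0,0],
    [0,0,-1],
    [0,0,-2],
    [0,0,-2.5],
    [0,0,-2.5],
    [0,0,-2.5],
    [0,0,-2.5],
    [0,0,-2],
    [0,0,0]
  ],
  "delta_rot": [
    [0,0,0],
    [0,0,0],
    [0,0,0],
    [0,0,0],
    [0,0,0],
    [0,0,0],
    [0,0,0],
    [0,0,0],
    [0,0,0],
    [0,0,0]
  ],
  "grip": [1,1,1,1,1,1,1,1,1,1]
}}

```text
time: 14.0
tool_pos: [495.8, -16.5, 241.9]
ee_rot: [[1.0, 0.0, 0.01], [0.0, -1.0, -0.002], [0.01, 0.002, -1.0]]
contact_force: [1.1, -0.7, 0.8]
width: 85.4
grasp_force: 0.0
```

```bash
python3 - <<'E'
from h import *
a=snapshot("scene");s=sense();print(s["time"],s["tool_pos"],s["contact_force"],s["width"])
cv2.imwrite("pics/z1.png",a[:,:,::-1])
E
```

```text
14.05 [494.84203459 -16.31194234 239.14956776] [-0.49911676  0.74779858  0.21995117] 85.34089252300613
```

View pics/z1.png

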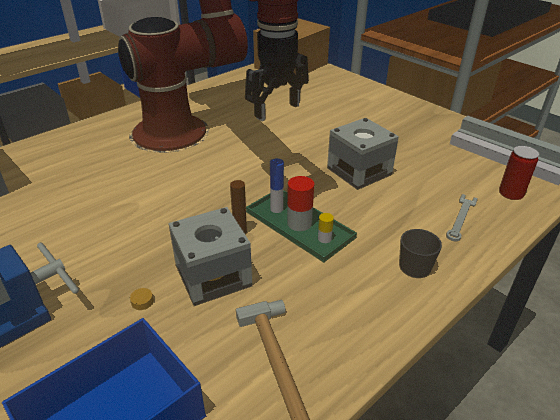

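The drift stands upright in the tray (277,185), the brass hole is empty (208,235), the white insert is in place (364,134), and the gripper is clear.

```bash
python3 -c "
from cell import *
print(close_job())"
```

```text
the job is handed in; nothing more can be done
None
```

The brass insert is pushed out onto its catch floor, the blue drift stands upright back in the green tray, the white insert stayed in place, and the job was handed in at about 14 s.

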